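# Advance the portion lever, then hold the bayonet cap at its half-way vent position

## Robot

A 6-joint arm with a two-finger parallel gripper is mounted at the origin on the work surface. World frame = base frame: x ahead of the robot, y to its left, z up, the work surface at z = 0. Lengths are in m, angles in rad, forces in N, time in s.
With the tool pointing down it reaches from about 0.4 to 0.925 m from the base axis. Payload 12.5 kg.
Tool frame: the origin (TCP) lies at the very end of the fingers, on their centre line; the grasp point (between the pads) lies ctrl.tcp_to_grasp behind it (ctrl.tcp_to_grasp is the distance from the TCP to the grasp point, in m); z points along the fingers, x is the direction in which the jaws open and shut, and the axes are right-handed (so a half turn about z gives the same grasp; the last joint's range is limited). The gripper opens to 95 mm and grips with 3 to 60 N. Pads are 20 mm wide; open, the fingers measure 119 mm over their backs; the gripper's body (75 mm by 180 mm) begins 59 mm behind the grasp point.
Start: joints at [1.123, 0.491, 1.559, -0, 1.092, -0.106], TCP at [0.209, 0.589, 0.215] pointing down, gripper open.
Joint ranges: [-3.1, 3.1], [-0.84, 2.19], [0.05, 2.79], [-1.13, 4.28], [0.06, 2.93], [-2.69, 2.69]. Speed limits (rad/s): [2.22, 2.22, 2.79, 3.14, 3.14, 3.14].

## Interface

Orientations are given as a rotation vector (axis times angle).
In Python, from bench import ctrl gives the robot as it stands.
- The arm moves only by the shell command python3 -m jog 'ROWS' [OPENING] [FORCE]. ROWS is JSON, a list of rows, each an object of numbers: "dx", "dy", "dz": the shift along the world's x, y, z as a fraction of full scale; "rx", "ry", "rz": the turn, a rotation vector about the world's x, y, z as a fraction of full scale. A call has 1 to 8 rows; each row shifts and turns the pose as measured when the row begins; what a row does not reach is not made up. Full scale, the value 1, is 0.8 m for a shift and 10 degrees for a turn. A row lasts 1/8 s, in which the tool goes at most 62.5 mm and 10.7 degrees, less where a joint would pass 70% of its speed; a pose out of reach is approached as far as the arm can. A call with a number of a shift or a turn outside -1 to 1 is refused whole. A call with a gripper value outside its range is refused whole. OPENING is the opening, from -1 (shut) to 1 (fully open), set as the call begins (- or left out, the last holds). The fingers move at their own pace and stop on an object; FORCE is the grip in N (left out, the last holds). Time passes only in rows, so rows that do not move let the fingers close. It gives the time, the measured TCP pose, the force and the opening at its end, in the units of the state.
- ctrl.get_obs(): the state, without advancing time (a new reading comes with each control period).
- ctrl.capture(name): name is "scene" or "top" or "wrist"; returns (picture, depth): 384x512x3 uint8, red, green, blue; 384x512 float32, m along the optical axis (not along the pixel's ray), 0 where there is no reading.
- ctrl.camera_info(name): a dict with "K" (3x3 intrinsics, pixels), "rvec" (rotation vector, rad) and "tvec" (3), from world to camera coordinates, as OpenCV has them. Camera axes: x right, y down, z forward; pixel columns grow to the right and rows downward; lengths in m; the calibration is good to about 2 mm. A picture is of the moment at which its call begins: read the wrist's pose just before it. camera_info takes no time and is no camera call; for the wrist camera it gives the pose at the moment of the call.
- ctrl.hand_in(): hands the job in, once; it reports no verdict.
Trained networks look in the newest picture that a camera, given by its name, has taken for a name from the list of things; names that differ only in an ending like _2 or _b are one class to them, and where a whole thing is asked for, a point or a joint stands for the part that bears it (a point fixed in the world has none). Each returns a list of dicts, best first, with "confidence" (0 to 1); they miss things now and then, are a little off and sometimes report something else, mostly with a low value. They report only what shows in the picture. A call takes as long as a camera call. They do not tell look-alikes from the thing itself.
- ctrl.recognise(camera, name): "bbox" ([left, top, width, height] in pixels, round what is visible of it).
- ctrl.cut_out(camera, name): "pixels" (384x512 bool, what is visible of it) and "bbox" ([left, top, width, height] in pixels, round what is visible of it).
- ctrl.mark_of(camera, name): "pixel" ([column, row] in pixels: a listed point, or the origin of a listed thing).
The state is a dict: "clock": time; "joint_pos": joint angles; "qvel": joint speeds; "tau": joint torques, N m; "tcp_pos": TCP position; "orientation": TCP orientation; "wrist_force": force on the tool from outside, world axes, zero at the start; "ft_torque": the same for the moment, N m; "finger_gap": finger opening in m.
Only numpy, scipy, OpenCV 4.12 (cv2) and the standard library are available. Lean on these libraries where they do the work, as an engineer would, in place of code of your own. Each camera call takes 0.05 s, during which the arm holds its last target. There are 200 camera calls.

## Task

On the orange portion canister, swing the sprung lever at its foot all the way to its stop and let it spring back, so that an empty chamber stands under the mouth; then put the cap in the mouth with its orange grip bar in line with the two white dots, and once it sits flush turn it clockwise (seen from above) to the two green dots, half way to the lock. Do not let it go on to the lock click at the red dots, and finish while still gripping the cap there, because the sprung vent shuts again if you let go. Leave the basket, the jug and the mug where they stand, upright.

Things in the scene. Friction and masses are not known exactly. Their poses are not given: they have to be found in the camera images.
- canister: Orange portion canister, fixed to the counter by a steel foot disc 160 mm across, 5 mm thick. Body 108 mm across up to a flat shoulder 55 mm above the counter, then a neck 76 mm across (wall 4 mm) up to the rim at 85 mm. Origin on its axis at counter height, z up. Its x axis runs through the white dots. Seen from above, the cap can be turned in it clockwise only.
- mouth (a point): Centre of the mouth, on the canister's axis at rim height, 85 mm above the counter. Inside, a ledge 3 to 12 mm below the rim leaves a round hole 53 mm across with two gaps, at the canister's +x and -x, that let the cap's lugs through with about 10 degrees of play either way. Below the ledge the lugs can turn.
- white_dot (a point): The +x one of two white dots (12 mm across) on the shoulder, 47 mm from the canister's axis on opposite sides, on its x axis: 0 degrees, where the cap goes in and out.
- green_dot (a point): One of two green dots on the shoulder, 45 degrees clockwise (seen from above) of the white ones: half way. From about 15 degrees on, a light spring turns the cap back anticlockwise (about 0.07 N m at green), so it must be held.
- red_dot (a point): One of two red dots on the shoulder, 90 degrees clockwise of the white ones: locked, against a fixed stop. Some way past green, from about 50 to 57 degrees on, the sprung balls of the lock click resist the cap as well.
- lever (a joint): Portion lever: steel arm at the canister's foot, 8 to 14 mm above the counter, turning about the canister's upright axis, with an upright post at its end. 0 = at rest, 0.9 rad = at its stop; grows anticlockwise seen from above. At 0 the post lies 115 degrees clockwise of the canister's +x axis. A spring drives it back to 0 (about 1 N at the post at rest, 3 N at the stop).
- cap: Loose bayonet cap, some 120 g, standing on its plug. From below: grey plug 48 mm across, 20 mm long, with two lugs at its lowest 6 mm (10 mm wide, 63 mm over both, at its +x and -x); white flange 82 mm across, 6 mm thick; orange grip bar 60 mm long (along its x), 14 mm thick (y), 32 mm high. Origin: centre of the plug's underside, z up. A half turn makes no difference.
- lever_top (a point): Centre of the top of the lever's upright post (black with a red end, 14 mm thick), which rises from 8 to 75 mm above the counter, 120 mm from the canister's axis. Moves with the lever.
- cap_rim (a point): Centre of the underside of the cap's flange, 20 mm above the cap's origin. Coincides with mouth when the cap is seated.
- cap_top (a point): Centre of the top of the cap's grip bar, 58 mm above the cap's origin.
- basket: Bystander: empty aluminium steamer basket, 184 mm across, 65 mm high, with two wire handles on its +y and -y side (230 mm over them). Origin at the centre of its underside.
- jug: Bystander: glass measuring jug, 90 mm across, 125 mm high, handle to its +y side (77 mm from its axis). Origin at the centre of its underside.
- mug: Bystander: blue ceramic mug, 76 mm across, 85 mm high, handle on its +y side. Origin at the centre of its underside.
Things that resemble listed ones, but are neither listed nor needed, are in the scene too. Several things have the shape of the cap; the one meant has the colours described above. Several things look just like the canister: the one meant starts nearest to the robot's base.

How it is judged:
On the way, in this order (a step that is already met when the one before it is completed fails the run):
1. the lever is swung to its stop (0.82 rad or more of 0.9) (value of joint lever above 0.82 rad), for 0.05 s.
2. the lever is let go (grasp point 50 mm or more from its post's top) and has sprung back (below 0.1 rad) (value of joint lever below 0.1 rad and distance between the grasp point and lever_top above 0.05 m), for 0.1 s.
3. the cap sits flush in the mouth, its bar still within 0.3 rad of the white dots (horizontal distance between cap_rim and mouth below 0.004 m and z of cap_rim in the frame of mouth below 0.003 m and angle between cap's own z axis and vertical below 0.1 rad and angle between the x axis of cap and the x axis of canister, either way round below 0.3 rad), for 0.1 s.
At the end, for the whole second after the job is handed in: Cap in the mouth (axes within 4 mm, flange within 3 mm of the rim, tilt under 0.1 rad), turned clockwise to the green dots (45 degrees, give or take 10), still, and gripped (over 2 N); lever back at rest (below 0.1 rad); basket, jug and mug within 30 mm of their starts (horizontal distance between cap_rim and mouth below 0.004 m and z of cap_rim in the frame of mouth between -0.004 and 0.003 m and angle between cap's own z axis and vertical below 0.1 rad and angle between the x axis of cap and the x axis of canister, either way round between 0.611 and 0.96 rad and angular speed of cap below 0.3 rad/s and contact force between the fingers and cap above 2 N and value of joint lever below 0.1 rad and distance of each of basket, jug, mug from where it was at the start of the episode below 0.03 m); the arm keeps its last pose, push and grip.
It fails at once if the seated cap is turned on to the lock (more than 70 degrees from white) (horizontal distance between cap_rim and mouth below 0.006 m and z of cap_rim in the frame of mouth below 0.003 m and angle between the x axis of cap and the x axis of canister, either way round above 1.22 rad).
It fails at once if the basket, jug or mug is shifted more than 30 mm or tipped (distance of any of basket, jug, mug from where it was at the start of the episode above 0.03 m or angle between any of basket, jug, mug's own z axis and vertical above 0.3 rad).
It also fails if it takes over 58 s, if anything falls off the work surface, if the arm or the gripper's body presses on something with over 40 N, if the wrist force passes 120 N, or if a joint passes its speed limit or range.

## Working session

There is one attempt and no reset: what is moved stays moved. The work goes in short steps, Python scripts to look and compute and a shell command to move; the robot and the scene stay as the last step left them, time stands still between calls to the robot, and variables do not carry over. Pictures are saved under pics/ and viewed, about 8 in all and at most 12, crops included, and the job is handed in when it is done.

```bash
ls; mkdir -p pics; python3 - <<'E'
from bench import ctrl
import cv2,numpy as np
o=ctrl.get_obs();print(o, ctrl.tcp_to_grasp)
ims=[]
for c in("scene","top"):
    p,d=ctrl.capture(c); ims.append(p[:,:,::-1]); np.savez(f'/tmp/{c}.npz',p=p,d=d)
    print(c,ctrl.camera_info(c))
    for n in("canister","cap","lever_top","basket","jug","mug"):
        for r in ctrl.recognise(c,n)[:5]: print(n,r)
cv2.imwrite('pics/a.png',cv2.resize(np.vstack(ims),(None or 512,768))[:0] if 0 else ims[0]);cv2.imwrite('pics/b.png',ims[1])
E
```

```text
pics
{'clock': 0.0, 'joint_pos': array([ 1.12340762e+00,  4.91573776e-01,  1.55949883e+00, -6.28617520e-06,
        1.09167671e+00, -1.05599731e-01]), 'qvel': array([ 0.00042886,  0.0003304 ,  0.00071476, -0.00032554,  0.00072919,
        0.00146823]), 'tau': array([-4.09849745e-03, -6.12632918e+01, -2.58169734e+01,  6.92003220e-02,
        4.83590690e-02, -1.67759235e-04]), 'tcp_pos': array([0.209349  , 0.58861728, 0.21403591]), 'orientation': array([ 2.56640138e+00,  1.81097065e+00, -1.58209017e-03]), 'wrist_force': array([ 0.49095922, -0.52239475,  0.06638362]), 'ft_torque': array([-0.0027298 ,  0.0009276 ,  0.03974912]), 'finger_gap': 0.09492907305095355} 0.0188
scene {'K': array([[358.19776396,   0.        , 252.41017898],
       [  0.        , 358.19776396, 188.38604651],
       [  0.        ,   0.        ,   1.        ]]), 'rvec': array([ 2.00474802,  1.34519838, -0.57016079]), 'tvec': array([-0.24304679, -0.31897257,  1.41760659])}
canister {'bbox': [123.3, 228.5, 82.9, 54.9], 'confidence': 0.9}
canister {'bbox': [200.4, 158.2, 63.6, 51.1], 'confidence': 0.78}
cap {'bbox': [2
[... 1075 characters left out ...]
dence': 0.45}
cap {'bbox': [172.2, 202.3, 27.9, 30.8], 'confidence': 0.93}
cap {'bbox': [175.6, 248.5, 27.8, 30.2], 'confidence': 0.9}
cap {'bbox': [143.7, 164.9, 29.0, 25.7], 'confidence': 0.82}
lever_top {'bbox': [267.8, 221.4, 20.8, 19.5], 'confidence': 0.63}
lever_top {'bbox': [228.8, 187.6, 60.3, 50.5], 'confidence': 0.5}
lever_top {'bbox': [340.0, 168.5, 23.9, 12.6], 'confidence': 0.48}
basket {'bbox': [216.2, 94.1, 61.1, 60.2], 'confidence': 0.59}
jug {'bbox': [391.7, 168.7, 41.9, 38.0], 'confidence': 0.74}
mug {'bbox': [91.9, 221.8, 30.0, 31.2], 'confidence': 0.61}
mug {'bbox': [209.0, 97.0, 76.0, 55.2], 'confidence': 0.58}
mug {'bbox': [226.4, 185.3, 62.4, 51.2], 'confidence': 0.57}
```

View pics/a.png

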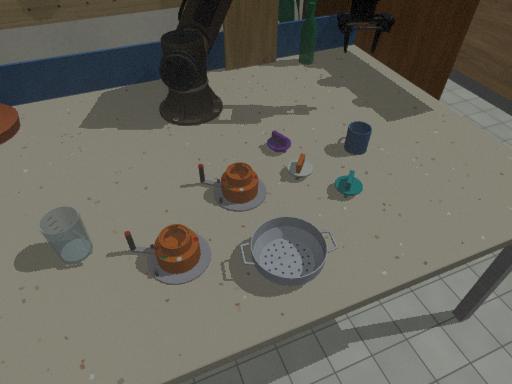

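```bash
cat > h.py <<'E'
import numpy as np,cv2
from bench import ctrl
def proj(ci,X):
    return cv2.projectPoints(np.array(X,float).reshape(-1,3),ci['rvec'],ci['tvec'],ci['K'],None)[0].reshape(-1,2)
def onplane(ci,uv,z):
    R=cv2.Rodrigues(ci['rvec'])[0];C=-R.T@ci['tvec']
    uv=np.asarray(uv,float).reshape(-1,2)
    r=(np.linalg.inv(ci['K'])@np.c_[uv,np.ones(len(uv))].T).T@R
    return C+r*((np.asarray(z)-C[2])/r[:,2])[:,None]
def cloud(ci,d):
    R=cv2.Rodrigues(ci['rvec'])[0];v,u=np.indices(d.shape)
    K=ci['K'];P=np.stack([(u-K[0,2])/K[0,0]*d,(v-K[1,2])/K[1,1]*d,d],-1)
    return (P-ci['tvec'])@R
def tooldeg(o):
    x=cv2.Rodrigues(np.array(o['orientation']))[0]
    return np.degrees(np.arctan2(x[1,0],x[0,0])),x[:,2]
E
python3 - <<'E'
from h import *
im=cv2.imread('pics/b.png');cv2.imwrite('pics/b2.png',cv2.resize(im[70:300,70:450],None,fx=2.1,fy=2.1,interpolation=cv2.INTER_CUBIC))
ci=ctrl.camera_info('top')
for n,uv,z in(("can1",(258,215),.06),("can2",(332,159),.06),("capA",(186,217.7),.05),("capB",(189.5,263.6),.05),("capC",(158,178),.05),("jug",(412,188),.1),("mug",(107,237),.08),("basket",(247,124),.06)):
    print(n,onplane(ci,uv,[z])[0].round(3))
print(tooldeg(ctrl.get_obs()))
E
```

```text
can1 [ 0.5   -0.001  0.06 ]
can2 [ 0.664 -0.228  0.06 ]
capA [0.498 0.214 0.05 ]
capB [0.362 0.203 0.05 ]
capC [0.621 0.3   0.05 ]
jug [ 0.564 -0.447  0.1  ]
mug [0.444 0.439 0.08 ]
basket [0.78  0.026 0.06 ]
(np.float64(70.41555106421917), array([ 3.98448662e-05,  1.00677200e-04, -9.99999994e-01]))
```

View pics/b2.png

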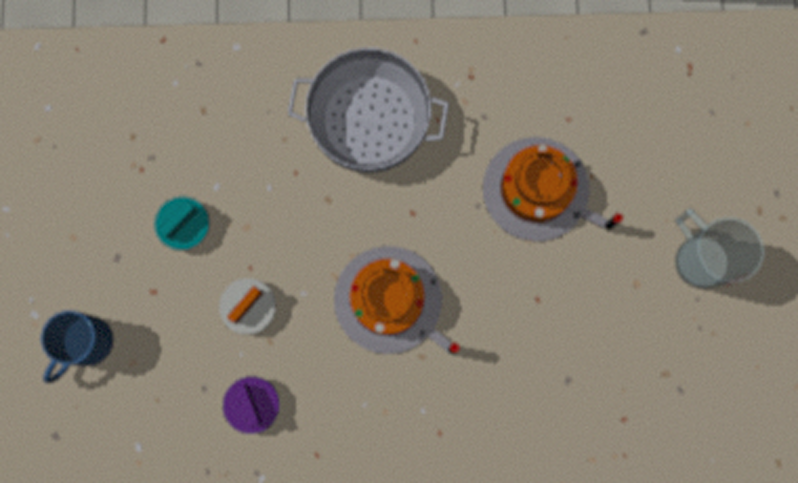

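The scene view has the target canister at (238,185), the nearer of the two. The white and orange cap is at (301,168), with purple and teal decoys beside it. In the top crop, the canister is at (390,297), its white dots at (394,264) and (379,328), its red post end at (454,348), and the cap at (247,305).

```bash
python3 - <<'E'
from h import *
ci=ctrl.camera_info('top');z=np.load('/tmp/top.npz');p,d=z['p'].astype(int),z['d']
f=lambda u,v,h:onplane(ci,(70+u/2.1-.5+.24,70+v/2.1-.26),[h])[0][:2]
a,b=f(394,264,.055),f(379,328,.055);post=f(454,348,.075)
c=(a+b)/2;print('white',a,b,'c',c,np.degrees(np.arctan2(*(a-b)[::-1])),'post',post,np.linalg.norm(post-c),np.degrees(np.arctan2(*(post-c)[::-1])))
# cap: orange bar by depth cloud
P=cloud(ci,d)
m=(np.hypot(P[...,0]-.498,P[...,1]-.214)<.06)&(P[...,2]>.012)&(d>0)
q=P[m];print('cap heights',np.percentile(q[:,2],[10,50,90,99]), 'flange c',cv2.minEnclosingCircle(q[:,:2].astype(np.float32)))
r=m&(P[...,2]>.035)
for nm,mm in(('z',r),('col',m&(p[...,0]-p[...,2]>70))):
    pts=P[mm][:,:2].astype(np.float32);print(nm,len(pts),cv2.minAreaRect(pts),pts.mean(0),P[mm][:,2].mean())
# neck of canister
n=(np.hypot(P[...,0]-c[0],P[...,1]-c[1])<.07)&(P[...,2]>.075);q=P[n][:,:2].astype(np.float32);print('neck',len(q),cv2.minEnclosingCircle(q))
E
```

```text
white [ 0.55936273 -0.0006836 ] [0.46865559 0.02239824] c [0.51400916 0.01085732] -14.276791770581603 post [ 0.43734411 -0.08147095] 0.12000849995946904 -129.7046423412448
cap heights [0.02395346 0.0275423  0.05765333 0.06290914] flange c ((0.5061256289482117, 0.2148195207118988), 0.04098033159971237)
z 124 ((0.5097541809082031, 0.21683871746063232), (0.03296709805727005, 0.05848927050828934), 37.53716278076172) [0.5052493  0.21337737] 0.05524247081722502
col 84 ((0.5064771175384521, 0.21386858820915222), (0.013327849097549915, 0.054431308060884476), 48.87593078613281) [0.5061994  0.21352729] 0.05839561037407237
neck 240 ((0.5137573480606079, 0.010603830218315125), 0.037852801382541656)
```

```bash
python3 -m jog '[{"dx":0.0393,"dy":-0.0607,"rz":-1},{"dx":0.0393,"dy":-0.0607,"rz":-1},{"dx":0.0393,"dy":-0.0607,"rz":-1},{"dx":0.0393,"dy":-0.0607,"rz":-1},{"dx":0.0393,"dy":-0.0607,"rz":-1},{"dx":0.0393,"dy":-0.0607,"rz":-1},{"dx":0.0393,"dy":-0.0607,"rz":-1}]' -0.05 20; python3 - <<'E'
from h import *
print(tooldeg(ctrl.get_obs()))
E
```

```text
(np.float64(70.41555106421917), array([ 3.98448662e-05,  1.00677200e-04, -9.99999994e-01]))invalid input at $[0]: expected keys dx, dy, dz, rx, ry, rz
```

```bash
python3 -m jog '[{"dx":0.0393,"dy":-0.0607,"dz":0,"rx":0,"ry":0,"rz":-1},{"dx":0.0393,"dy":-0.0607,"dz":0,"rx":0,"ry":0,"rz":-1},{"dx":0.0393,"dy":-0.0607,"dz":0,"rx":0,"ry":0,"rz":-1},{"dx":0.0393,"dy":-0.0607,"dz":0,"rx":0,"ry":0,"rz":-1},{"dx":0.0393,"dy":-0.0607,"dz":0,"rx":0,"ry":0,"rz":-1},{"dx":0.0393,"dy":-0.0607,"dz":0,"rx":0,"ry":0,"rz":-1},{"dx":0.0393,"dy":-0.0607,"dz":0,"rx":0,"ry":0,"rz":-1}]' -0.05 20; python3 - <<'E'
from h import *
print(tooldeg(ctrl.get_obs()))
E
```

```text
clock: 1.58
tcp_pos: [0.433, 0.2412, 0.215]
orientation: [-3.14, 0.039, -0.005]
wrist_force: [1.9, 0.6, 0.0]
finger_gap: 0.0452
(np.float64(-1.4223345899019801), array([ 3.50625621e-03,  8.55976873e-04, -9.99993487e-01]))
```

```bash
python3 -m jog '[{"dx":0.002,"dy":-0.068,"dz":0,"rx":0,"ry":0,"rz":-0.63},{"dx":0.002,"dy":-0.068,"dz":0,"rx":0,"ry":0,"rz":-0.63},{"dx":0.002,"dy":-0.068,"dz":0,"rx":0,"ry":0,"rz":-0.63},{"dx":0.002,"dy":-0.068,"dz":0,"rx":0,"ry":0,"rz":-0.63},{"dx":0.002,"dy":-0.068,"dz":0,"rx":0,"ry":0,"rz":-0.63},{"dx":0.002,"dy":-0.068,"dz":0,"rx":0,"ry":0,"rz":-0.63},{"dx":0,"dy":0,"dz":0,"rx":0,"ry":0,"rz":0}]'; python3 - <<'E'
from h import *
print(tooldeg(ctrl.get_obs()))
ci=ctrl.camera_info('wrist');p,d=ctrl.capture('wrist');cv2.imwrite('pics/w1.png',p[:,:,::-1])
for n in('mouth','white_dot','green_dot','lever_top'):
    for r in ctrl.mark_of('wrist',n)[:2]:
        z={'mouth':.085,'lever_top':.075}.get(n,.055);print(n,r,onplane(ci,r['pixel'],[z])[0].round(4))
P=cloud(ci,d);n=(np.hypot(P[...,0]-.514,P[...,1]-.011)<.05)&(abs(P[...,2]-.085)<.006)
q=P[n][:,:2].astype(np.float32);print('neck',len(q),cv2.minEnclosingCircle(q) if len(q) else 0)
E
```

```text
clock: 2.45
tcp_pos: [0.444, -0.099, 0.2161]
orientation: [2.943, -1.098, 0.014]
wrist_force: [-0.4, 0.4, 0.5]
finger_gap: 0.0448
(np.float64(-40.941245222989686), array([ 0.00793419, -0.00354078, -0.99996226]))
mouth {'pixel': [236.5, 43.0], 'confidence': 0.73} [0.5134 0.0107 0.085 ]
mouth {'pixel': [477.4, 293.3], 'confidence': 0.19} [ 0.546 -0.364  0.085]
white_dot {'pixel': [284.3, 24.4], 'confidence': 0.87} [ 0.5619 -0.0026  0.055 ]
white_dot {'pixel': [237.3, 40.0], 'confidence': 0.48} [0.5178 0.0172 0.055 ]
green_dot {'pixel': [284.4, 62.0], 'confidence': 0.88} [ 0.5402 -0.029   0.055 ]
lever_top {'pixel': [504.3, 223.3], 'confidence': 0.82} [ 0.6152 -0.3158  0.075 ]
lever_top {'pixel': [247.1, 169.4], 'confidence': 0.57} [ 0.4417 -0.0842  0.075 ]
neck 2555 ((0.5155978202819824, 0.010185635648667812), 0.03799569606781006)
```

View pics/w1.png

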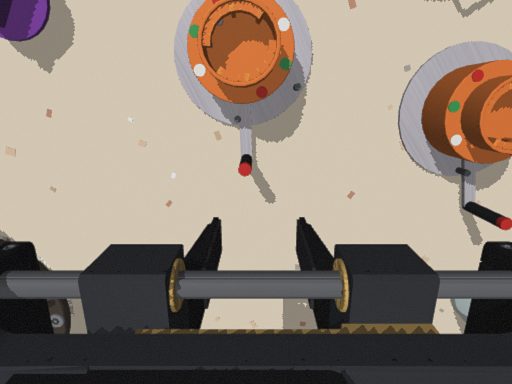

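The wrist view shows the lever post top at (246,170), with the fingers just outside it. The mouth is at (240,40), with white dots at (284,24) and (200,70). I'll centre on the post and go down around it.

```bash
python3 -m jog '[{"dx":0,"dy":0.015,"dz":0,"rx":0,"ry":0,"rz":0.1},{"dx":0,"dy":0,"dz":-0.07,"rx":0,"ry":0,"rz":0},{"dx":0,"dy":0,"dz":-0.07,"rx":0,"ry":0,"rz":0},{"dx":0,"dy":0,"dz":-0.07,"rx":0,"ry":0,"rz":0},{"dx":0,"dy":0,"dz":0,"rx":0,"ry":0,"rz":0}]'; python3 - <<'E'
from h import *
o=ctrl.get_obs();print(tooldeg(o))
c=np.array([.5143,.0107]);t=o['tcp_pos'][:2];prev=t
for f in np.radians(np.linspace(-129.3,-79,7)):
    T=c+.12*np.array([np.cos(f),np.sin(f)])+.0155*np.array([-np.sin(f),np.cos(f)]);print(T.round(4),((T-prev)/.8).round(4),np.degrees(f)+90);prev=T
E
```

```text
clock: 3.32
tcp_pos: [0.4449, -0.0757, 0.0459]
orientation: [-2.963, 1.041, -0.02]
wrist_force: [0.1, 0.4, 0.9]
finger_gap: 0.045
(np.float64(-38.723776456547064), array([ 0.01214001, -0.00377968, -0.99991916]))
[ 0.4503 -0.092 ] [ 0.0067 -0.0203] -39.30000000000001
[ 0.4659 -0.1002] [ 0.0196 -0.0103] -30.916666666666686
[ 0.4826 -0.1061] [ 0.0209 -0.0073] -22.533333333333346
[ 0.5    -0.1094] [ 0.0217 -0.0042] -14.150000000000006
[ 0.5177 -0.1103] [ 0.0221 -0.001 ] -5.76666666666668
[ 0.5353 -0.1085] [0.022  0.0022] 2.616666666666646
[ 0.5524 -0.1041] [0.0214 0.0054] 11.0
```

```bash
python3 -m jog '[{"dx":0.007,"dy":-0.02,"dz":0,"rx":0,"ry":0.07,"rz":0},{"dx":0.0196,"dy":-0.0103,"dz":0,"rx":0,"ry":0,"rz":0.84},{"dx":0.021,"dy":-0.0073,"dz":0,"rx":0,"ry":0,"rz":0.84},{"dx":0.0217,"dy":-0.0042,"dz":0,"rx":0,"ry":0,"rz":0.84},{"dx":0.0221,"dy":-0.001,"dz":0,"rx":0,"ry":0,"rz":0.84},{"dx":0.022,"dy":0.0022,"dz":0,"rx":0,"ry":0,"rz":0.84},{"dx":0.0214,"dy":0.0054,"dz":0,"rx":0,"ry":0,"rz":0.84},{"dx":0,"dy":0,"dz":0,"rx":0,"ry":0,"rz":0}]'; python3 - <<'E'
from h import *
o=ctrl.get_obs();print(tooldeg(o),o['wrist_force'])
ci=ctrl.camera_info('wrist');p,d=ctrl.capture('wrist');cv2.imwrite('pics/w2.png',p[:,:,::-1])
ci=ctrl.camera_info('top');p,d=ctrl.capture('top');np.savez('/tmp/t2.npz',p=p,d=d)
for r in ctrl.mark_of('wrist','lever_top')[:2]:
  ci=ctrl.camera_info('wrist');print(r,onplane(ci,r['pixel'],[.075])[0])
E
```

```text
clock: 4.32
tcp_pos: [0.559, -0.1091, 0.0661]
orientation: [3.116, 0.373, 0.015]
wrist_force: [-8.2, 0.1, -5.9]
finger_gap: 0.0451
(np.float64(13.648916410935866), array([ 0.00993883, -0.00255951, -0.99994733])) [-8.19665589  0.10212961 -5.86701541]
{'pixel': [231.5, 233.5], 'confidence': 0.83} [ 0.54225691 -0.10766639  0.075     ]
```

View pics/w2.png

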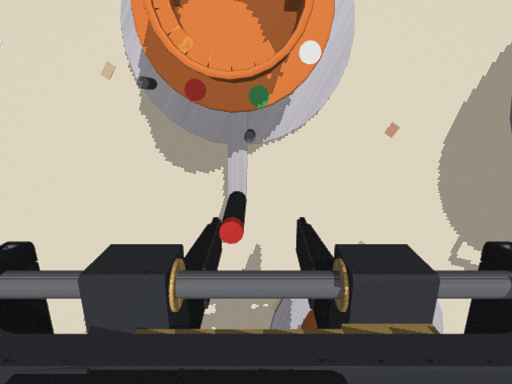

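The post sits against the left finger at (232,232), and the lever arm touches the stop pin at (250,135). The force is 8 N and the post works out at about 0.9 rad, so the lever is at its stop. I'll lift straight up to release it.

```bash
python3 -m jog '[{"dx":0.003,"dy":0,"dz":0.07,"rx":0,"ry":0,"rz":0},{"dx":0,"dy":0,"dz":0.07,"rx":0,"ry":0,"rz":0},{"dx":-0.011,"dy":0.067,"dz":0,"rx":0,"ry":0.05,"rz":0.6},{"dx":-0.011,"dy":0.067,"dz":0,"rx":0,"ry":0,"rz":0.6},{"dx":-0.011,"dy":0.067,"dz":0,"rx":0,"ry":0,"rz":0.6},{"dx":-0.011,"dy":0.067,"dz":0,"rx":0,"ry":0,"rz":0.6},{"dx":-0.011,"dy":0.067,"dz":0,"rx":0,"ry":0,"rz":0.6},{"dx":0,"dy":0,"dz":0,"rx":0,"ry":0,"rz":0}]' 0.26; python3 - <<'E'
from h import *
o=ctrl.get_obs();print(tooldeg(o),o['tcp_pos'],o['wrist_force'])
ci=ctrl.camera_info('top');p,d=ctrl.capture('top');cv2.imwrite('pics/t2.png',p[:,:,::-1])
for r in ctrl.mark_of('top','lever_top')[:3]: print(r,onplane(ci,r['pixel'],[.075])[0])
ci=ctrl.camera_info('wrist');p,d=ctrl.capture('wrist');cv2.imwrite('pics/w3.png',p[:,:,::-1]);np.savez('/tmp/w3.npz',p=p,d=d)
P=cloud(ci,d);p=p.astype(int)
m=(np.hypot(P[...,0]-.506,P[...,1]-.214)<.06)&(d>0)&(P[...,2]>.01)
q=P[m];print('flange',len(q),cv2.minEnclosingCircle(q[abs(q[:,2]-.026)<.006][:,:2].astype(np.float32)))
b=m&(p[...,0]-p[...,2]>60)&(P[...,2]>.053);pts=P[b][:,:2].astype(np.float32)
if len(pts): print('bar',len(pts),cv2.minAreaRect(pts),pts.mean(0),P[b][:,2].mean())
E
```

```text
clock: 5.48
tcp_pos: [0.5208, 0.161, 0.2114]
orientation: [2.898, 1.182, 0.055]
wrist_force: [-0.1, -0.4, 0.8]
finger_gap: 0.0604
(np.float64(44.40305524088377), array([ 0.03686089,  0.00322528, -0.9993152 ])) [0.52082953 0.16096357 0.21144303] [-0.0692705  -0.35468377  0.75279791]
{'pixel': [361.5, 174.1], 'confidence': 0.63} [ 0.61326952 -0.31052337  0.075     ]
{'pixel': [284.9, 235.9], 'confidence': 0.52} [ 0.43612032 -0.07844083  0.075     ]
flange 43645 ((0.508355975151062, 0.21426765620708466), 0.04097692668437958)
bar 869 ((0.5080126523971558, 0.21435002982616425), (0.013939118944108486, 0.059275515377521515), 48.82375717163086) [0.5085427  0.21329859] 0.08340721986193661
```

```bash
python3 - <<'E'
import cv2,numpy as np
a=cv2.imread('pics/t2.png');b=cv2.imread('pics/w3.png')
cv2.imwrite('pics/m3.png',np.hstack([cv2.resize(a[140:290,140:300],(400,375)),cv2.resize(b,(400,375))]))
E
```

```text
(no output)
```

View pics/m3.png

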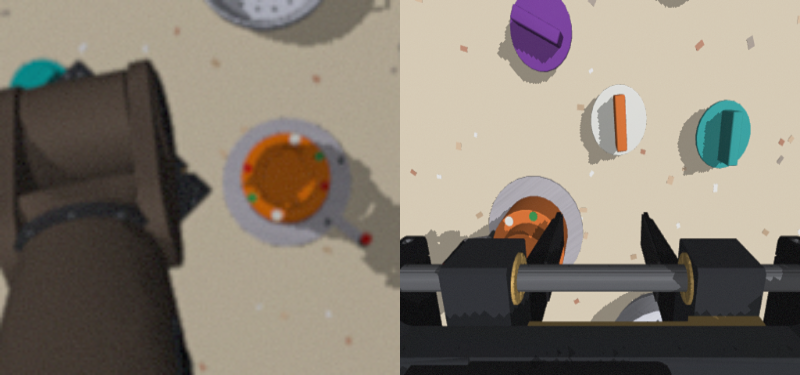

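The left panel shows the lever back at rest, its post at (365,238). The right panel shows the white and orange cap at (618,120). I'll move over the cap.

```bash
python3 -m jog '[{"dx":-0.008,"dy":0.033,"dz":0,"rx":0,"ry":0.1,"rz":0.22},{"dx":-0.008,"dy":0.033,"dz":-0.04,"rx":0,"ry":0.1,"rz":0.22},{"dx":0,"dy":0,"dz":-0.06,"rx":0,"ry":0,"rz":0},{"dx":0,"dy":0,"dz":0,"rx":0,"ry":0,"rz":0},{"dx":0,"dy":0,"dz":0,"rx":0,"ry":0,"rz":0}]' 0.26; python3 - <<'E'
from h import *
o=ctrl.get_obs();print(tooldeg(o),o['tcp_pos'])
ci=ctrl.camera_info('wrist');p,d=ctrl.capture('wrist')
P=cloud(ci,d);p=p.astype(int)
m=(np.hypot(P[...,0]-.508,P[...,1]-.214)<.06)&(d>0)&(P[...,2]>.01)&(P[...,2]<.07)
q=P[m];print('flange',cv2.minEnclosingCircle(q[abs(q[:,2]-.026)<.005][:,:2].astype(np.float32)))
b=m&(p[...,0]-p[...,2]>60)&(P[...,2]>.053);pts=P[b][:,:2].astype(np.float32)
if len(pts): print('bar',len(pts),cv2.minAreaRect(pts),pts.mean(0),P[b][:,2].mean())
E
```

```text
clock: 6.25
tcp_pos: [0.5128, 0.205, 0.1342]
orientation: [-2.87, -1.273, -0.012]
wrist_force: [0.3, -0.4, -0.4]
finger_gap: 0.0597
(np.float64(47.82741574779657), array([ 0.0060732 ,  0.00457465, -0.99997109])) [0.5127996  0.20498255 0.13424565]
flange ((0.5082525610923767, 0.2144155353307724), 0.04099969565868378)
bar 1109 ((0.5081810355186462, 0.21413414180278778), (0.013289643451571465, 0.06019815057516098), 48.479095458984375) [0.507084   0.21531846] 0.05740736439898902
```

```bash
python3 -m jog '[{"dx":-0.006,"dy":0.012,"dz":-0.03,"rx":-0.02,"ry":0.03,"rz":0.07},{"dx":0,"dy":0,"dz":-0.06,"rx":0,"ry":0,"rz":0},{"dx":0,"dy":0,"dz":-0.03,"rx":0,"ry":0,"rz":0},{"dx":0,"dy":0,"dz":0,"rx":0,"ry":0,"rz":0},{"dx":0,"dy":0,"dz":0,"rx":0,"ry":0,"rz":0}]'; python3 -c "
from h import *
o=ctrl.get_obs();print(tooldeg(o),o['tcp_pos'],o['wrist_force'])"
```

```text
clock: 6.92
tcp_pos: [0.5133, 0.2138, 0.0452]
orientation: [2.865, 1.285, 0.024]
wrist_force: [-0.2, 0.2, 0.2]
finger_gap: 0.0603
(np.float64(48.319550005972175), array([ 0.01439704,  0.00470187, -0.9998853 ])) [0.51329889 0.21383746 0.04520955] [-0.17096384  0.24933512  0.16807754]
```

```bash
python3 -m jog '[{"dx":-0.0064,"dy":0,"dz":-0.008,"rx":-0.03,"ry":0.08,"rz":0},{"dx":0,"dy":0,"dz":-0.008,"rx":0,"ry":0,"rz":0},{"dx":0,"dy":0,"dz":0,"rx":0,"ry":0,"rz":0}]'; python3 -c "
from h import *
o=ctrl.get_obs();print(tooldeg(o),o['tcp_pos'],o['wrist_force'])"
```

```text
clock: 7.3
tcp_pos: [0.509, 0.214, 0.0343]
orientation: [2.866, 1.285, 0.005]
wrist_force: [-0.3, -0.4, 0.1]
finger_gap: 0.0598
(np.float64(48.30067046312141), array([ 3.35750137e-03,  2.17771748e-04, -9.99994340e-01])) [0.50898327 0.21402495 0.03429435] [-0.27384423 -0.38323984  0.11802518]
```

```bash
python3 -m jog '[{"dx":0,"dy":0,"dz":0,"rx":0,"ry":0,"rz":0},{"dx":0,"dy":0,"dz":0,"rx":0,"ry":0,"rz":0},{"dx":0,"dy":0,"dz":0,"rx":0,"ry":0,"rz":0},{"dx":0,"dy":0,"dz":0,"rx":0,"ry":0,"rz":0},{"dx":0,"dy":0,"dz":0,"rx":0,"ry":0,"rz":0},{"dx":0,"dy":0,"dz":0,"rx":0,"ry":0,"rz":0}]' -1 30; python3 -c "
from h import *
o=ctrl.get_obs();print(tooldeg(o),o['tcp_pos'],o['wrist_force'])"
```

```text
clock: 8.05
tcp_pos: [0.5091, 0.2141, 0.0345]
orientation: [2.865, 1.285, 0.005]
wrist_force: [0.6, -0.1, -1.2]
finger_gap: 0.014
(np.float64(48.30616471872153), array([ 3.48694278e-03,  2.65391366e-04, -9.99993885e-01])) [0.509058   0.21408593 0.03450209] [ 0.5709868  -0.1364242  -1.16684427]
```

The cap is gripped (gap 14.0 mm). I'll lift it and pass to the far side, so the wrist camera sees the canister close up.

```bash
python3 -m jog '[{"dx":0,"dy":0,"dz":0.07,"rx":0,"ry":0,"rz":0},{"dx":0,"dy":0,"dz":0.07,"rx":0,"ry":0,"rz":0},{"dx":0.027,"dy":-0.049,"dz":0.005,"rx":0,"ry":0.02,"rz":0.46},{"dx":0.027,"dy":-0.049,"dz":0.005,"rx":0,"ry":0.02,"rz":0.46},{"dx":0.027,"dy":-0.049,"dz":0,"rx":0,"ry":0.02,"rz":0.46},{"dx":0.027,"dy":-0.049,"dz":0,"rx":0,"ry":0.02,"rz":0.46},{"dx":0.027,"dy":-0.049,"dz":0,"rx":0,"ry":0.02,"rz":0.46},{"dx":0.02,"dy":-0.03,"dz":0,"rx":0,"ry":0,"rz":0.4}]';python3 -m jog '[{"dx":0,"dy":0,"dz":0,"rx":0,"ry":0,"rz":0},{"dx":0,"dy":0,"dz":0,"rx":0,"ry":0,"rz":0}]'; python3 - <<'E'
from h import *
o=ctrl.get_obs();print(tooldeg(o),o['tcp_pos'],o['wrist_force'],o['finger_gap'])
ci=ctrl.camera_info('wrist');p,d=ctrl.capture('wrist');cv2.imwrite('pics/w4.png',p[:,:,::-1]);np.savez('/tmp/w4.npz',p=p,d=d)
for n in('mouth','white_dot','green_dot','red_dot','cap_top'):
    for r in ctrl.mark_of('wrist',n)[:3]: print(n,r,onplane(ci,r['pixel'],[{'mouth':.085}.get(n,.055)])[0].round(4))
P=cloud(ci,d);n=(np.hypot(P[...,0]-.514,P[...,1]-.011)<.045)&(abs(P[...,2]-.085)<.004)
q=P[n];print('rim',len(q),q[:,2].mean(),cv2.minEnclosingCircle(q[:,:2].astype(np.float32)))
p=p.astype(int);w=(p.min(-1)>150)&(np.ptp(p,axis=-1)<40)&(np.abs(P[...,2]-.055)<.006)&(np.hypot(P[...,0]-.514,P[...,1]-.011)<.056)
nn,l,s,c=cv2.connectedComponentsWithStats(w.astype(np.uint8))
for i in range(1,nn):
    if s[i,4]>20: print('dot',s[i,4],P[l==i].mean(0))
E
```

```text
clock: 9.05
tcp_pos: [0.6343, -0.0115, 0.158]
orientation: [-2.465, -1.939, 0.023]
wrist_force: [0.4, -0.7, 0.1]
finger_gap: 0.0135
clock: 9.3
tcp_pos: [0.6343, -0.0128, 0.1571]
orientation: [-2.467, -1.935, 0.024]
wrist_force: [-1.1, 0.6, -2.2]
finger_gap: 0.0138
(np.float64(76.21936179761946), array([-0.01583997, -0.00461969, -0.99986387])) [ 0.63427944 -0.01279658  0.15712774] [-1.13309616  0.62360515 -2.22675723] 0.013801967157866768
mouth {'pixel': [56.3, 289.1], 'confidence': 0.91} [ 0.6731 -0.2123  0.085 ]
mouth {'pixel': [248.1, 40.9], 'confidence': 0.68} [0.5144 0.0086 0.085 ]
mouth {'pixel': [214.1, 92.8], 'confidence': 0.49} [ 0.5432 -0.0254  0.085 ]
white_dot {'pixel': [250.4, 109.9], 'confidence': 0.98} [ 0.5622 -0.0028  0.055 ]
white_dot {'pixel': [87.8, 313.4], 'confidence': 0.64} [ 0.7217 -0.2189  0.055 ]
white_dot {'pixel': [257.1, 225.4], 'confidence': 0.41} [ 0.6675 -0.0228  0.055 ]
green_dot {'pixel': [52.1, 307.5], 'confidence': 0.71} [ 0.7063 -0.2525  0.055 ]
green_dot {'pixel': [212.0, 93.8], 'confidence': 0.62} [ 0.5414 -0.0314  0.055 ]
green_dot {'pixel': [193.4, 49.3], 'confidence': 0.4} [ 0.504  -0.0366  0.055 ]
red_dot {'pixel': [193.0, 49.1], 'confidence': 0.61} [ 0.5038 -0.0369  0.055 ]
cap_top {'pixel': [260.5, 251.6], 'confidence': 0.88} [ 0.6951 -0.0262  0.055 ]
rim 3071 0.08300441679828655 ((0.5158300995826721, 0.010075453668832779), 0.03804049640893936)
dot 149 [ 0.56124847 -0.00152648  0.05537493]
```

View pics/w4.png

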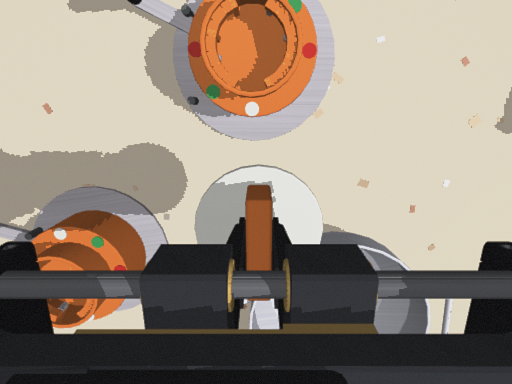

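The bar is held between the fingers at (260,240), and the white dot is at (252,109), in line with the bar. The rim centre is (0.5157, 0.0101) and the axis is at -14.3°. I'll move above the mouth.

```bash
python3 -m jog '[{"dx":-0.049,"dy":0.0095,"dz":-0.002,"rx":0.03,"ry":-0.09,"rz":-0.05},{"dx":-0.049,"dy":0.0095,"dz":-0.002,"rx":0,"ry":0,"rz":0},{"dx":-0.049,"dy":0.0095,"dz":-0.002,"rx":0,"ry":0,"rz":0},{"dx":0,"dy":0,"dz":0,"rx":0,"ry":0,"rz":0},{"dx":0,"dy":0,"dz":0,"rx":0,"ry":0,"rz":0}]'; python3 -c "
from h import *
o=ctrl.get_obs();print(tooldeg(o),o['tcp_pos'],o['wrist_force'])"
```

```text
clock: 10.22
tcp_pos: [0.514, 0.0123, 0.1533]
orientation: [2.476, 1.93, 0.005]
wrist_force: [-0.1, -0.2, -0.4]
finger_gap: 0.0139
(np.float64(75.88182281028294), array([ 3.60852102e-03,  3.78826057e-04, -9.99993418e-01])) [0.51400617 0.0123074  0.15327792] [-0.05045574 -0.18360435 -0.44636039]
```

```bash
python3 -m jog '[{"dx":0.0025,"dy":-0.003,"dz":-0.018,"rx":0,"ry":0.02,"rz":0},{"dx":0,"dy":0,"dz":-0.016,"rx":0,"ry":0,"rz":0},{"dx":0,"dy":0,"dz":0,"rx":0,"ry":0,"rz":0},{"dx":0,"dy":0,"dz":0,"rx":0,"ry":0,"rz":0}]'; python3 - <<'E'
from h import *
o=ctrl.get_obs();print(tooldeg(o),o['tcp_pos'],o['wrist_force'])
ci=ctrl.camera_info('wrist');p,d=ctrl.capture('wrist');P=cloud(ci,d);t=o['tcp_pos']
m=(np.hypot(P[...,0]-t[0],P[...,1]-t[1])<.05)&(abs(P[...,2]-(t[2]-.0085))<.004);q=P[m]
print('flange',len(q),q[:,2].mean(),cv2.minEnclosingCircle(q[:,:2].astype(np.float32)))
E
```

```text
clock: 10.72
tcp_pos: [0.5178, 0.0093, 0.123]
orientation: [-2.477, -1.93, 0.001]
wrist_force: [0.6, -0.5, 0.1]
finger_gap: 0.0135
(np.float64(75.8524106357104), array([-8.29894992e-04,  4.50826534e-04, -9.99999554e-01])) [0.51775374 0.00933779 0.12297572] [ 0.6224811  -0.54751073  0.0877749 ]
flange 6166 0.11413198632431945 ((0.5168498158454895, 0.010020353831350803), 0.04097894951701164)
```

```bash
python3 -m jog '[{"dx":-0.0014,"dy":0,"dz":-0.006,"rx":0,"ry":0,"rz":0},{"dx":0,"dy":0,"dz":-0.008,"rx":0,"ry":0,"rz":0},{"dx":0,"dy":0,"dz":0,"rx":0,"ry":0,"rz":0}]'; python3 -c "
from h import *
o=ctrl.get_obs();print(tooldeg(o),o['tcp_pos'],o['wrist_force'])"
```

```text
clock: 11.15
tcp_pos: [0.5166, 0.0094, 0.1115]
orientation: [-2.478, -1.931, -0.0]
wrist_force: [0.5, -0.1, -1.0]
finger_gap: 0.0138
(np.float64(75.86064699555317), array([ 8.24176636e-05,  3.29382405e-04, -9.99999942e-01])) [0.51664736 0.00937162 0.11146534] [ 0.4678935  -0.13380623 -1.04991054]
```

```bash
python3 -m jog '[{"dx":0,"dy":0,"dz":-0.007,"rx":0,"ry":0,"rz":0},{"dx":0,"dy":0,"dz":-0.007,"rx":0,"ry":0,"rz":0},{"dx":0,"dy":0,"dz":0,"rx":0,"ry":0,"rz":0}]'; python3 -c "
from h import *
o=ctrl.get_obs();print(tooldeg(o),o['tcp_pos'],o['wrist_force'])"
```

```text
clock: 11.52
tcp_pos: [0.5168, 0.0094, 0.0996]
orientation: [2.478, 1.931, 0.001]
wrist_force: [0.3, 0.9, -0.8]
finger_gap: 0.0139
(np.float64(75.85919534764093), array([ 5.26939711e-04,  2.92365967e-04, -9.99999818e-01])) [0.5167879  0.00935589 0.09963237] [ 0.34218315  0.88755471 -0.84398913]
```

```bash
python3 -m jog '[{"dx":0,"dy":0,"dz":-0.0015,"rx":0,"ry":0,"rz":0},{"dx":0,"dy":0,"dz":-0.0015,"rx":0,"ry":0,"rz":0},{"dx":0,"dy":0,"dz":0,"rx":0,"ry":0,"rz":0}]'; python3 - <<'E'
from h import *
o=ctrl.get_obs();print(tooldeg(o),o['tcp_pos'],o['wrist_force'])
ci=ctrl.camera_info('wrist');p,d=ctrl.capture('wrist');P=cloud(ci,d);t=o['tcp_pos']
m=(np.hypot(P[...,0]-t[0],P[...,1]-t[1])<.05)&(abs(P[...,2]-(t[2]-.0085))<.004);q=P[m]
print('flange',len(q),q[:,2].mean(),cv2.minEnclosingCircle(q[:,:2].astype(np.float32)))
E
```

```text
clock: 11.9
tcp_pos: [0.5169, 0.0094, 0.0998]
orientation: [2.477, 1.93, 0.003]
wrist_force: [0.2, 0.1, -1.1]
finger_gap: 0.0138
(np.float64(75.86337821121673), array([ 2.28089163e-03,  3.64639981e-05, -9.99997398e-01])) [0.51690497 0.00935306 0.09977327] [ 0.19432456  0.12586777 -1.13743613]
flange 6161 0.09086735819565427 ((0.5158149600028992, 0.009695092216134071), 0.040939830243587494)
```

```bash
python3 -m jog '[{"dx":0,"dy":0,"dz":-0.004,"rx":0,"ry":0,"rz":0}]'; python3 -m jog '[{"dx":0,"dy":0,"dz":-0.004,"rx":0,"ry":0,"rz":0}]'; python3 -c "
from h import *
o=ctrl.get_obs();print(tooldeg(o),o['tcp_pos'],o['wrist_force'])"
```

```text
clock: 12.08
tcp_pos: [0.5176, 0.0092, 0.0987]
orientation: [2.475, 1.93, 0.005]
wrist_force: [-10.1, -1.5, 47.1]
finger_gap: 0.014
clock: 12.2
tcp_pos: [0.518, 0.0091, 0.0983]
orientation: [2.473, 1.929, 0.008]
wrist_force: [-13.4, -0.7, 45.5]
finger_gap: 0.014
(np.float64(75.89806288612304), array([ 0.00715999, -0.00103407, -0.99997383])) [0.51798599 0.00905933 0.0983405 ] [-13.39110587  -0.68786673  45.45340284]
```

```bash
python3 -m jog '[{"dx":-0.0015,"dy":0,"dz":0.0006,"rx":0,"ry":0.04,"rz":0},{"dx":0,"dy":0,"dz":0,"rx":0,"ry":0,"rz":0}]'; python3 - <<'E'
from h import *
o=ctrl.get_obs();print(tooldeg(o),o['tcp_pos'],o['wrist_force'])
ci=ctrl.camera_info('wrist');p,d=ctrl.capture('wrist');P=cloud(ci,d);t=o['tcp_pos']
m=(np.hypot(P[...,0]-t[0],P[...,1]-t[1])<.05)&(abs(P[...,2]-(t[2]-.0085))<.004);q=P[m]
print('flange',len(q),q[:,2].mean(),cv2.minEnclosingCircle(q[:,:2].astype(np.float32)))
E
```

```text
clock: 12.45
tcp_pos: [0.517, 0.009, 0.0995]
orientation: [2.476, 1.931, 0.001]
wrist_force: [0.5, 0.3, -0.5]
finger_gap: 0.014
(np.float64(75.89851455147992), array([ 0.00151396, -0.00120013, -0.99999813])) [0.51700765 0.00904364 0.09950676] [ 0.5271079   0.25628953 -0.54898284]
flange 6343 0.09165685664661286 ((0.5150940418243408, 0.009893207810819149), 0.04095034673810005)
```

Flush: I felt the seat at 47 N and then eased off. Now I'll turn clockwise, with a check before green.

```bash
python3 -m jog '[{"dx":0,"dy":0,"dz":0,"rx":0,"ry":0,"rz":-0.6},{"dx":0,"dy":0,"dz":0,"rx":0,"ry":0,"rz":-0.6},{"dx":0,"dy":0,"dz":0,"rx":0,"ry":0,"rz":-0.6},{"dx":0,"dy":0,"dz":0,"rx":0,"ry":0,"rz":0}]'; python3 -c "
from h import *
o=ctrl.get_obs();print(tooldeg(o),o['tcp_pos'],o['wrist_force'],o['ft_torque'],o['finger_gap'])"
```

```text
clock: 13.0
tcp_pos: [0.5175, 0.0094, 0.0985]
orientation: [2.755, 1.506, 0.001]
wrist_force: [-2.6, -1.3, 8.3]
finger_gap: 0.014
(np.float64(57.31915229501787), array([ 0.00105705, -0.00101347, -0.99999893])) [0.51747337 0.00936939 0.09854116] [-2.55752874 -1.29595097  8.31403501] [-0.38637473  0.48532388 -0.11068515] 0.013955572293689336
```

```bash
python3 -m jog '[{"dx":-0.0005,"dy":0,"dz":0,"rx":0,"ry":0,"rz":-0.6},{"dx":0,"dy":0,"dz":0,"rx":0,"ry":0,"rz":-0.6},{"dx":0,"dy":0,"dz":0,"rx":0,"ry":0,"rz":-0.6},{"dx":0,"dy":0,"dz":0,"rx":0,"ry":0,"rz":-0.6},{"dx":0,"dy":0,"dz":0,"rx":0,"ry":0,"rz":0}]'; python3 -c "
from h import *
o=ctrl.get_obs();print(tooldeg(o),o['tcp_pos'],o['wrist_force'],o['ft_torque'],o['finger_gap'])"
```

```text
clock: 13.62
tcp_pos: [0.5185, 0.0095, 0.0985]
orientation: [3.012, 0.882, 0.003]
wrist_force: [-2.4, -1.5, 7.9]
finger_gap: 0.0138
(np.float64(32.63381229759428), array([ 0.00289546, -0.00237397, -0.99999299])) [0.51851289 0.00947449 0.09848308] [-2.38956411 -1.4634052   7.89118245] [-0.33880524  0.52533329 -0.04048976] 0.013842396017387425
```

```bash
python3 -m jog '[{"dx":-0.002,"dy":0,"dz":0,"rx":0.01,"ry":0.02,"rz":-0.2},{"dx":0,"dy":0,"dz":0,"rx":0,"ry":0,"rz":0},{"dx":0,"dy":0,"dz":0,"rx":0,"ry":0,"rz":0}]'; python3 - <<'E'
from h import *
o=ctrl.get_obs();print(tooldeg(o),o['tcp_pos'],o['wrist_force'],o['finger_gap'])
ci=ctrl.camera_info('wrist');p,d=ctrl.capture('wrist');P=cloud(ci,d);t=o['tcp_pos'];cv2.imwrite('pics/w5.png',p[:,:,::-1])
m=(np.hypot(P[...,0]-t[0],P[...,1]-t[1])<.05)&(abs(P[...,2]-(t[2]-.0085))<.004);q=P[m]
print('flange',len(q),q[:,2].mean(),cv2.minEnclosingCircle(q[:,:2].astype(np.float32)))
p=p.astype(int);b=(np.hypot(P[...,0]-t[0],P[...,1]-t[1])<.05)&(abs(P[...,2]-t[2]-.0235)<.006)&(p[...,0]-p[...,2]>60)
if b.sum()>20: print('bar',b.sum(),cv2.minAreaRect(P[b][:,:2].astype(np.float32)))
p,d=ctrl.capture('top');ci=ctrl.camera_info('top')
for r in ctrl.mark_of('top','lever_top')[:3]: print(r,onplane(ci,r['pixel'],[.075])[0])
for n,z in(('basket',.065),('jug',.125),('mug',.085)):
    for r in ctrl.recognise('top',n)[:2]:print(n,r)
E
```

```text
clock: 14.0
tcp_pos: [0.5174, 0.0092, 0.0985]
orientation: [3.029, 0.83, -0.0]
wrist_force: [-1.0, 0.7, 5.1]
finger_gap: 0.0138
(np.float64(30.65249534410552), array([ 5.65721740e-05, -1.21740934e-03, -9.99999257e-01])) [0.51739073 0.00921325 0.09852782] [-1.03818388  0.70434535  5.07870578] 0.013754449118912403
flange 6311 0.09068815084638616 ((0.5163257122039795, 0.01056559570133686), 0.041094820946455)
bar 1933 ((0.5161672830581665, 0.010964596644043922), (0.013405864126980305, 0.059607457369565964), 30.11664390563965)
{'pixel': [283.7, 232.2], 'confidence': 0.5} [ 0.44690639 -0.07528013  0.075     ]
{'pixel': [365.1, 173.2], 'confidence': 0.41} [ 0.61572462 -0.32129756  0.075     ]
basket {'bbox': [210.3, 95.5, 73.9, 55.5], 'confidence': 0.92}
jug {'bbox': [393.0, 172.3, 40.4, 32.7], 'confidence': 0.73}
mug {'bbox': [89.3, 220.2, 32.4, 31.9], 'confidence': 0.73}
```

View pics/w5.png

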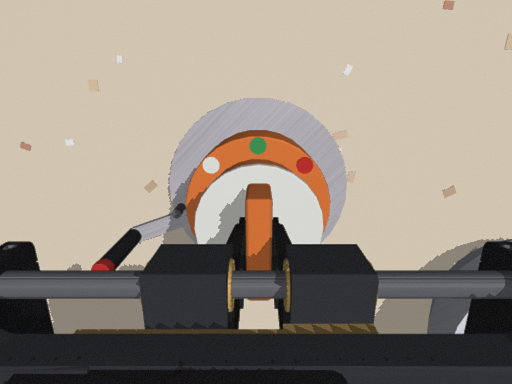

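The bar points at the green dot (258,146), between white (211,165) and red (304,165). The flange sits flush, and the lever arm rests on its pin at (181,210). I'm handing in.

```bash
python3 -c "
from h import *
print(ctrl.hand_in());o=ctrl.get_obs();print(o['clock'],tooldeg(o),o['tcp_pos'],o['wrist_force'],o['finger_gap'])"
```

```text
the job is handed in; nothing more can be done
None
the job is handed in; nothing more can be done
```

I swung the lever to its stop and let it spring back. Then I seated the white and orange cap flush in line with the white dots, turned it clockwise to green, and handed in at about 14 s still gripping it. The hand-in reported no verdict.

**Last checks before handing in:**
- **Cap angle:** the bar was 45.6° clockwise of the white dots, and the wrist picture showed it pointing at the green dot.
- **Cap seat:** the flange was about 1 mm from the mouth's axis and level with the rim to about 1 mm. The tool was tilted about 0.001 rad.
- **Grip:** the fingers were set to 30 N with a 13.8 mm gap on the 14 mm bar. I did not measure the contact force itself.
- **Lever:** its arm was back against the rest pin in the wrist picture. The top camera's estimate of the post was about 1 cm off its first reading, which I put down to network scatter.
- **Bystanders:** the basket, jug and mug were still detected in the top camera. The jug and mug boxes were within a few pixels of the start. The basket box was wider than the first one, which had probably cut off its handles. I compared boxes only and did not measure their positions.

**Off plan:**
- While I swung the lever, the tool rose about 20 mm, so the fingers held only the top of the post. It still reached the stop, at about 0.9 rad by the wrist camera.
- Seating the cap briefly pushed the wrist force to 47 N, and I eased off straight away.

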